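# Lock a drill guide into its jig with the index plunger

### The job

Set the loose wooden drill guide fully down over the two pegs of the metal drilling jig, with the sliding keeper still back. Then pull up the knob of the keeper's spring plunger, slide the keeper one hole towards the guide so that its tongue covers the guide's shoulder, and let the pin drop fully home in that next hole. Keep hold of the knob: finish while still gripping it, with the pin home.

Things in the scene. Friction and masses are not known exactly. Their poses are not given: they have to be found in the camera images.
- guide (a point): Loose wooden drill guide, its centre, 29 mm above its underside; z up. Slab 70 (x) x 90 (y) x 22 mm with 16 mm through holes at y = +30 and -30 mm; on its middle a grip block 44 (x) x 36 (y) mm rises to 58 mm in all, a steel bush in its top. The bare ends of the slab are its shoulders. It stands upright on the bench, weighs about 0.22 kg and fits either way round.
- seat (a point): Centre of the guide's place on the jig's plate (fixed, 100 (x) x 300 (y) mm, top 12 mm above the bench). Pegs at y = +30 and -30 mm from here, 12 mm thick, 18 mm high, the top 7 mm tapered. Seated, the guide's underside is at this height and its y along this y, which is the keeper's slide direction. Keeper on the -y side; plate ends 60 mm to +y, 240 mm to -y.
- knob (a point): Centre of the upright round black knob, 26 mm wide, 22 mm high, on a 12 mm neck above the grey keeper; moves with keeper and pin. Pin home: 73 mm above the bench, its lower rim 12 mm above the keeper's top (64 (x) x 50 (y) mm) and 6 mm above a 20 mm collar. A steel tongue, 24 mm wide, 38 to 46 mm above the bench, reaches 78 mm from the knob's axis to the seat.
- keeper (a joint): Slide of the keeper along the jig's +y, m: about 0 in the hole where it starts, growing towards the seat; the next hole is at 0.040 (others at -0.040 and 0.080, in a steel bar under the keeper). Friction about 1.5 N; the pin has 1.5 mm of play either way in a hole. With the guide seated the tongue meets its grip block at about 0.054.
- plunger (a joint): Lift of knob and pin, m: 0 home (pin 10 mm deep in a hole), 0.010 with the pin riding on the bar between holes, 0.018 at most. A spring pulls it down with 4 N at 0, 7.6 N fully up; lift it past 0.010 (0.015 is good) to free the keeper.
There are look-alikes about, which are no part of the job. What is shaped like the part that bears guide but orange is not meant.

How it is judged:
By the outcome, as a careful person would: the job done as asked, in the order asked, and still so for the second after the job is handed in, while the arm keeps its last pose, push and grip.
It also fails if it takes over 43 s, if anything falls off the work surface, if the arm or the gripper's body presses on something with over 40 N, if the wrist force passes 120 N, or if a joint passes its speed limit or range.

### The arm

A 7-joint arm with a two-finger parallel gripper is mounted at the origin on a cart in front of the work surface, level with it; the furniture and walls round the work are solid. World frame = base frame: x ahead of the robot, y to its left, z up, the work surface at z = 0. Lengths are in m, angles in rad, forces in N, time in s.
With the tool pointing down it reaches from about 0.425 to 0.925 m from the base axis. Payload 6.8 kg.
Tool frame: the origin (TCP) lies at the very end of the fingers, on their centre line; the grasp point (between the pads) lies 19 mm behind it; y points along the fingers, x is the direction in which the jaws open and shut, and the axes are right-handed (so a half turn about y gives the same grasp; the last joint's range is limited). The gripper opens to 85 mm and grips with 20 to 120 N. Pads are 22 mm wide; open, the fingers measure 114 mm over their backs; the gripper's body (76 mm by 85 mm) begins 54 mm behind the grasp point. The pads swing forward as they close: fully open they stand 13 mm farther back than shut.
Start: joints at [-1.362, 0.477, 0.022, 1.555, -0.011, 1.109, -0.083], TCP at [0.21, 0.641, 0.231] pointing down, gripper open.
Joint ranges: [-2.96, 2.96], [-0.34, 2.1], [-1.41, 1.46], [0.24, 2.44], [-1.37, 4.51], [0.17, 1.92], [-2.96, 2.96]. Speed limits (rad/s): [2.39, 2.39, 3.14, 3.14, 3.14, 3.14, 3.14].

### API

Orientations are given as a rotation vector (axis times angle).
In Python, from bench import r, imaging gives the robot as it stands.
- The arm moves only by the shell command python3 -m jog 'ROWS' [FORCE]. ROWS is text: rows parted by semicolons, each of 7 numbers parted by spaces: the turn, a rotation vector about the tool's x, y, z in degrees, then the shift along the tool's x, y, z in mm, then the opening, from 0 (shut) to 1 (fully open). A call has exactly 5 rows; each row shifts and turns the commanded pose from where the row before left it, along the tool's axes as they then stand; what a row does not reach is not made up. A row lasts 1/12 s, in which the tool goes at most 41.7 mm and 7.16 degrees, less where a joint would pass 70% of its speed; a pose out of reach is approached as far as the arm can. A call with a gripper value outside its range is refused whole. The fingers move at their own pace and stop on an object; FORCE is the grip in N (left out, the last holds). Time passes only in rows, so rows that do not move let the fingers close, or fill a call up. It gives the time, the measured TCP pose, the force and the opening at its end, in the units of the state.
- r.get_obs(): the state, without advancing time (a new reading comes with each control period).
- imaging.grab_frame(name): name is "scene" or "top" or "wrist"; returns a dict with "color" (384x512x3 uint8, red, green, blue), "z_map" (384x512 float32, m along the optical axis (not along the pixel's ray), 0 where there is no reading), "fx", "fy", "cx", "cy" (pixels), "k1" (the pictures are not rectified: a ray, as slopes to the right and down, at radius r is drawn at 1 + k1 r^2 times it, then the intrinsics apply), "world_to_cam" (4x4, takes a point from world to camera coordinates); the wrist camera has in their place "hand_eye" (4x4, takes a point from camera to tool coordinates, whose origin is the TCP and whose axes are the tool frame's). Camera axes: x right, y up, looking along -z (the intrinsics and any distortion apply to the point x, -y, -z); pixel columns grow to the right and rows downward; lengths in m; the calibration is good to about 2 mm. A picture is of the moment at which its call begins: read the wrist's pose just before it.
- r.hand_in(): hands the job in, once; it reports no verdict.
The state is a dict: "clock": time; "joints": joint angles; "qvel": joint speeds; "tau": joint torques, N m; "tcp_pos": TCP position; "orientation": TCP orientation; "contact_force": force on the tool from outside, world axes, zero at the start; "moment": the same for the moment, N m; "grip_width": finger opening in m.
Only numpy, scipy, OpenCV 4.12 (cv2) and the standard library are available. Lean on these libraries where they do the work, as an engineer would, in place of code of your own. Each camera call takes 0.05 s, during which the arm holds its last target.

## Working session

There is one attempt and no reset: what is moved stays moved. The work goes in short steps, Python scripts to look and compute and a shell command to move; the robot and the scene stay as the last step left them, time stands still between calls to the robot, and variables do not carry over. Pictures are saved under pics/ and viewed, and the job is handed in when it is done.

```bash
ls; mkdir -p pics; python3 - <<'E'
from bench import r, imaging
import cv2,numpy as np
print(r.get_obs())
for n in ["scene","top","wrist"]:
    f=imaging.grab_frame(n)
    cv2.imwrite(f"pics/{n}0.png",f["color"][:,:,::-1]); np.savez(f"{n}0.npz",**f)
    print(n,{k:v for k,v in f.items() if k not in("color","z_map")})
E
```

```text
pics
{'clock': 0.0, 'joints': array([-1.36207565,  0.47780412,  0.02234223,  1.55647065, -0.01152217,
        1.10927671, -0.08310863]), 'qvel': array([ 5.85326106e-04, -1.15489893e-04,  1.81376311e-03, -1.12650245e-03,
       -8.99480968e-04, -1.02068330e-04,  5.12209211e-05]), 'tau': array([-2.72436409e-04, -5.96436489e+01,  1.60749525e+00, -2.81197160e+01,
        1.23689047e-02,  9.27159155e-03,  1.52260429e-05]), 'tcp_pos': array([0.21011844, 0.64083581, 0.23031495]), 'orientation': array([-1.34378344, -0.97171639,  0.9740552 ]), 'contact_force': array([ 0.56363126, -0.15420728,  0.01905853]), 'moment': array([ 0.01326405, -0.01356096,  0.02870237]), 'grip_width': 0.08536062148954576}
scene {'fx': 407.32267064184754, 'fy': 407.32267064184754, 'cx': 258.18696222087266, 'cy': 196.73646259222534, 'k1': 0.010610774427201089, 'world_to_cam': array([[ 0.61922679, -0.78500128, -0.01819844, -0.1361464 ],
       [ 0.50608268,  0.38127456,  0.7736343 , -0.40035395],
       [-0.60036531, -0.48826499,  0.63337097, -1.12929828],
       [ 0.        ,  0.        ,  0.        ,  1.        ]])}

[... 188 characters left out ...]
.0034901 , -0.00718982],
       [ 0.83011755,  0.32215091,  0.4551084 , -0.52974961],
       [-0.42569396, -0.1609984 ,  0.8904292 , -1.46655532],
       [ 0.        ,  0.        ,  0.        ,  1.        ]])}
wrist {'fx': 316.2711885775099, 'fy': 316.2711885775099, 'cx': 254.68755102567187, 'cy': 194.84066342407925, 'k1': -0.07219761272733267, 'hand_eye': array([[ 9.99999897e-01,  4.01749747e-04,  2.10116120e-04,
         5.42957209e-04],
       [ 7.92847428e-05,  3.01342641e-01, -9.53515918e-01,
        -1.43019280e-01],
       [-4.46391726e-04,  9.53515837e-01,  3.01342578e-01,
         7.72569984e-02],
       [ 0.00000000e+00,  0.00000000e+00,  0.00000000e+00,
         1.00000000e+00]])}
```

View pics/scene0.png

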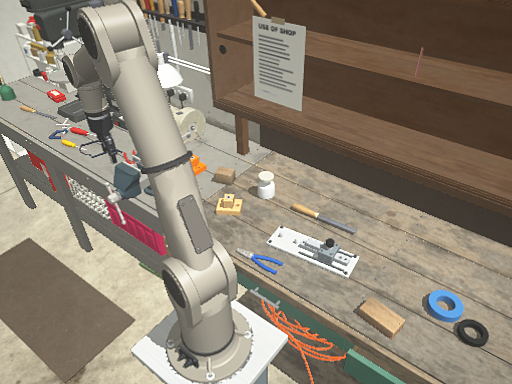

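View pics/top0.png

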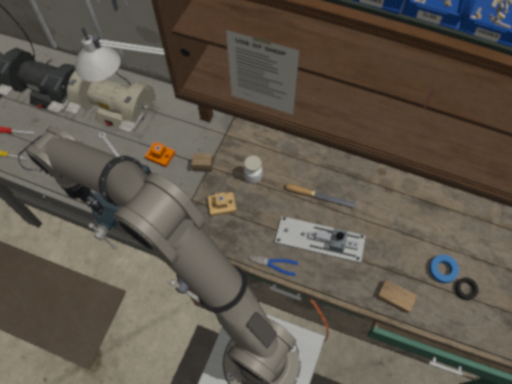

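View pics/wrist0.png

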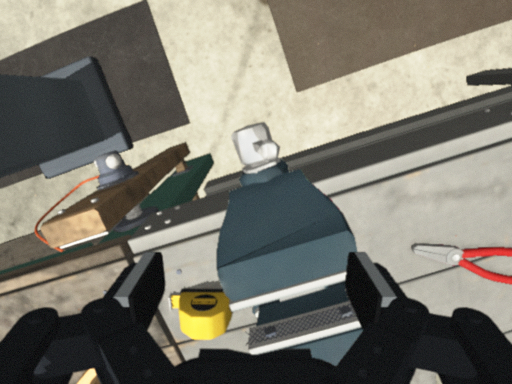

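Candidates in the top view are the wooden guide at (222,203), the orange look-alike at (160,153), and plain wood blocks at (202,161) and (397,296). The guide at (222,203) fits because it is pale wood with a slab, grip block and bush. The jig with its keeper and knob is around (320,240). I'll confirm with crops.

```bash
cat > h.py <<'E'
import numpy as np,cv2
from scipy.spatial.transform import Rotation as R
def pts(f,T=None):
    # world points for every pixel
    h,w=f["z_map"].shape
    u,v=np.meshgrid(np.arange(w),np.arange(h))
    K=np.array([[f["fx"],0,f["cx"]],[0,f["fy"],f["cy"]],[0,0,1.]])
    p=cv2.undistortPoints(np.stack([u,v],-1).reshape(-1,1,2).astype(float),K,np.array([float(f["k1"]),0,0,0])).reshape(h,w,2)
    z=f["z_map"]
    c=np.stack([p[...,0]*z,-p[...,1]*z,-z,np.ones_like(z)],-1)
    M=np.linalg.inv(f["world_to_cam"]) if T is None else T@f["hand_eye"]
    P=(c@M.T)[...,:3]; P[z==0]=np.nan
    return P
def tcp(o):
    T=np.eye(4);T[:3,:3]=R.from_rotvec(o["orientation"]).as_matrix();T[:3,3]=o["tcp_pos"];return T
E
python3 - <<'E'
from h import *
f=dict(np.load("top0.npz"));s=dict(np.load("scene0.npz"))
c=f["color"][:,:,::-1]
def cr(c,x,y,w,h,k): return cv2.resize(c[y:y+h,x:x+w],None,fx=k,fy=k,interpolation=cv2.INTER_CUBIC)
a=cr(c,140,135,130,90,6)
cv2.imwrite("pics/crop_guide.png",a)
cv2.imwrite("pics/crop_jig.png",cr(c,265,205,110,70,7))
P=pts(f)
for n,(x0,y0,x1,y1) in dict(guide=(200,185,245,220),jig=(265,205,375,270)).items():
    Q=P[y0:y1,x0:x1].reshape(-1,3);Q=Q[Q[:,2]>0.006] if 1 else Q
    print(n,len(Q),np.nanmin(Q,0),np.nanmax(Q,0))
    for lo,hi in ((.008,.016),(.017,.028),(.03,.05),(.05,.066),(.066,.1)):
        S=Q[(Q[:,2]>lo)&(Q[:,2]<hi)]
        if len(S)>4:
            rc=cv2.minAreaRect((S[:,:2]*1000).astype(np.float32)); print(lo,hi,len(S),np.median(S[:,2]).round(4),rc)
E
```

```text
guide 548 [0.10911623 0.15786323 0.00601378] [0.53586893 0.42403595 0.74957244]
0.008 0.016 60 0.0127 ((463.31976318359375, 328.068115234375), (138.0788116455078, 127.97261810302734), 24.381107330322266)
0.017 0.028 269 0.0219 ((453.6632385253906, 325.8837890625), (73.53277587890625, 90.33794403076172), 32.39748001098633)
0.03 0.05 28 0.0404 ((440.4061279296875, 310.03131103515625), (9.273675918579102, 67.8872299194336), 45.39833450317383)
0.05 0.066 121 0.0575 ((453.947265625, 326.4494934082031), (45.359683990478516, 35.48944854736328), 31.547531127929688)
jig 2709 [ 0.29795261 -0.24254193  0.00600326] [0.63923305 0.16935423 0.08926044]
0.008 0.016 1431 0.0119 ((465.4488525390625, -38.33795166015625), (239.14459228515625, 377.8534851074219), 21.103416442871094)
0.017 0.028 324 0.0198 ((456.40191650390625, -15.480178833007812), (200.3539276123047, 347.82855224609375), 27.100114822387695)
0.03 0.05 286 0.0452 ((451.2816162109375, -46.8685302734375), (66.7713623046875, 253.9515838623047), 11.568071365356445)
0.05 0.066 102 0.0521 ((459.0372619628906, -80.98143005371094), (64.66486358642578, 90.47211456298828), 6.28635311126709)
0.066 0.1 61 0.0832 ((463.14752197265625, -102.84579467773438), (24.691312789916992, 27.537445068359375), 51.85751724243164)
```

View pics/crop_guide.png

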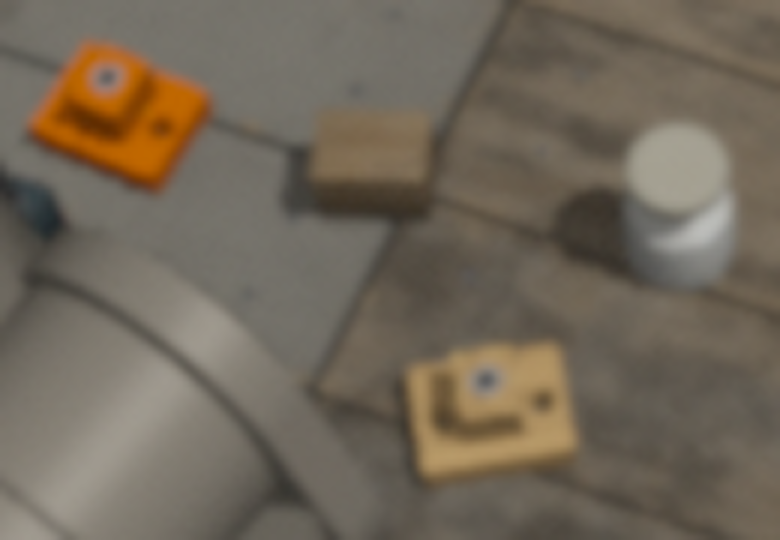

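View pics/crop_jig.png

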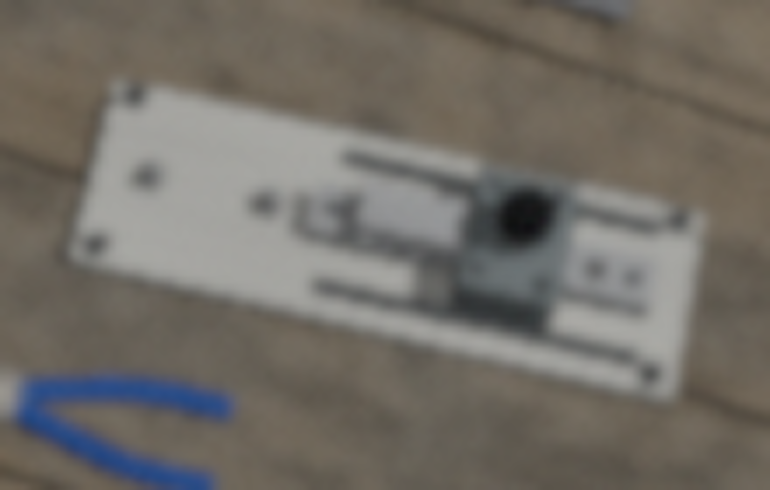

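The crop confirms it: the pale wooden guide is at (222,203) and the orange one is excluded. The jig's pegs are at about (286,230) and (302,234), the knob at (340,236). Next I'll measure the plate pose accurately.

```bash
python3 - <<'E'
from h import *
for n,box,kn in (("top",(270,212,370,266),None),("scene",(262,222,362,280),None)):
    f=dict(np.load(n+"0.npz"));P=pts(f)
    x0,y0,x1,y1=box
    hsv=cv2.cvtColor(f["color"],cv2.COLOR_RGB2HSV)
    m=np.zeros(hsv.shape[:2],bool);m[y0:y1,x0:x1]=1
    m&=(P[...,2]>.005)&(P[...,2]<.02)&(hsv[...,2]>140)&(hsv[...,1]<45)
    k,l,st,_=cv2.connectedComponentsWithStats(m.astype(np.uint8))
    i=1+np.argmax(st[1:,4]); S=P[l==i]
    print(n,len(S),np.median(S[:,2]),cv2.minAreaRect((S[:,:2]*1000).astype(np.float32)))
    print(cv2.boxPoints(cv2.minAreaRect((S[:,:2]*1000).astype(np.float32))))
    K=np.zeros_like(m);K[y0:y1,x0:x1]=1
    K&=(P[...,2]>.076)&(P[...,2]<.095)&(hsv[...,2]<90)
    S=P[K];print("knob",len(S),np.median(S,0),(S.max(0)+S.min(0))/2,S.max(0)-S.min(0), cv2.minEnclosingCircle((S[:,:2]*1000).astype(np.float32)))
    if n=="top":
        g=np.zeros_like(m);g[185:220,200:245]=1
    else:
        g=np.zeros_like(m);g[185:222,208:250]=1
    g&=(hsv[...,1]>60)&(hsv[...,2]>120)
    for lo,hi in((.018,.026),(.053,.062)):
        S=P[g&(P[...,2]>lo)&(P[...,2]<hi)];print("guide",len(S),np.median(S[:,2]),cv2.minAreaRect((S[:,:2]*1000).astype(np.float32)))
E
```

```text
top 959 0.011849152709711097 ((456.47442626953125, -33.89447021484375), (100.81021118164062, 278.45794677734375), 6.966460227966309)
[[ 389.5546    98.19308]
 [ 423.32828 -178.20912]
 [ 523.3943  -165.98203]
 [ 489.62057  110.42018]]
knob 55 [ 0.46125354 -0.10320734  0.08352323] [ 0.46167801 -0.10219949  0.08289455] [0.02789327 0.02693059 0.01273178] ((461.97467041015625, -103.23983001708984), 14.567621231079102)
guide 209 0.021943706377768102 ((453.6632385253906, 325.8837890625), (73.53277587890625, 90.33794403076172), 32.39748001098633)
guide 80 0.057403619090121705 ((453.578369140625, 326.3041687011719), (45.51075744628906, 34.633113861083984), 34.41960525512695)
scene 1170 0.012565938393065301 ((457.15325927734375, -42.13508605957031), (107.14038848876953, 301.08746337890625), 7.414968490600586)
[[ 384.60266  100.23624]
 [ 423.4594  -198.33337]
 [ 529.70386 -184.50641]
 [ 490.8471   114.0632 ]]
knob 42 [ 0.45871522 -0.10327318  0.08258781] [ 0.46131436 -0.10314406  0.08238228] [0.02138365 0.0247728  0.01249179] ((460.676025390625, -103.0765151977539), 12.461932182312012)
guide 183 0.022198043876233475 ((454.7533874511719, 325.43914794921875), (76.96517944335938, 90.91717529296875), 31.674144744873047)
guide 58 0.05830523291223888 ((454.2710266113281, 323.3222351074219), (50.85242462158203, 35.58070373535156), 27.053102493286133)
```

```bash
cat >> h.py <<'E'
# current estimates (mm, deg)
def rowsfor(o,target,heading):
    """shift needed in tool axes (mm) and yaw about tool y (deg) to reach world target (m), tool x heading (deg)"""
    M=tcp(o)[:3,:3]; d=M.T@(np.array(target)-o["tcp_pos"])*1000
    cur=np.degrees(np.arctan2(M[1,0],M[0,0]))
    # tool down: world yaw psi about +z = -psi about tool y (down)
    dy=(heading-cur+90)%180-90
    # tilt error
    Y=M[:,1]; 
    e=M.T@np.cross(Y,[0,0,-1])*180/np.pi
    print("heading now",cur.round(2),"turn about tool y",(-dy).round(2),"shift tool mm",d.round(2),"tilt fix deg(tool)",e.round(2),"z",o["tcp_pos"].round(4),"F",o["contact_force"].round(1),"w",round(o["grip_width"],4),"t",o["clock"])
E
python3 - <<'E'
from h import *
from bench import r
o=r.get_obs(); print(tcp(o).round(3)); 
rowsfor(o,[.4537,.326,.20],32.4); print(np.degrees(o["joints"]).round(1))
E
```

```text
[[ 0.311 -0.    -0.95   0.21 ]
 [ 0.95  -0.001  0.311  0.641]
 [-0.001 -1.    -0.     0.231]
 [ 0.     0.     0.     1.   ]]
heading now 71.85 turn about tool y 39.45 shift tool mm [-223.4    30.9  -329.55] tilt fix deg(tool) [ 0.01  0.   -0.08] z [0.2101 0.641  0.2305] F [-0.1  1.7 -0. ] w 0.0853 t 0.15
[-78.   27.4   1.3  89.2  -0.7  63.6  -4.8]
```

```bash
python3 -m jog '0 7 0 0 0 0 1;0 7 0 0 0 0 1;0 7 0 0 0 0 1;0 7 0 0 0 0 1;0 7 0 0 0 0 1' 40; python3 - <<'E'
from h import *
from bench import r
rowsfor(r.get_obs(),[.4537,.326,.20],32.4)
E
```

```text
clock: 0.57
tcp_pos: [0.2102, 0.6412, 0.2309]
orientation: [-1.513, -0.499, 0.499]
contact_force: [0.5, 0.1, -0.4]
grip_width: 0.0853
heading now 36.5 turn about tool y 4.1 shift tool mm [   8.26   31.08 -398.17] tilt fix deg(tool) [ 0.02  0.   -0.03] z [0.2102 0.6412 0.2309] F [ 0.5  0.1 -0.4] w 0.0853 t 0.5667
```

```bash
python3 -m jog '0 2 0 0.8 0 -40 1;0 2 0 0.8 0 -40 1;0 0 0 0.8 0 -40 1;0 0 0 0.8 0 -40 1;0 0 0 0.8 0 -40 1'; python3 -m jog '0 0 0 0 0 -38 1;0 0 0 0 0 -38 1;0 0 0 0 0 -38 1;0 0 0 0 0 -38 1;0 0 0 0 0 0 1'; python3 - <<'E'
from h import *
from bench import r,imaging
o=r.get_obs();rowsfor(o,[.4537,.326,.20],32.4)
f=imaging.grab_frame("wrist");cv2.imwrite("pics/w1.png",f["color"][:,:,::-1]);np.savez("w1.npz",T=tcp(o),**f)
print(np.degrees(r.get_obs()["joints"]).round(1))
E
```

```text
clock: 0.98
tcp_pos: [0.3262, 0.4762, 0.231]
orientation: [-1.524, -0.449, 0.45]
contact_force: [0.9, -1.0, 0.5]
grip_width: 0.0849
clock: 1.4
tcp_pos: [0.4128, 0.3421, 0.2315]
orientation: [-1.529, -0.441, 0.44]
contact_force: [0.4, -0.4, -0.0]
grip_width: 0.0851
heading now 32.2 turn about tool y -0.2 shift tool mm [ 25.99  31.61 -35.32] tilt fix deg(tool) [ 0.21  0.   -0.01] z [0.4128 0.3421 0.2315] F [ 0.4 -0.4 -0. ] w 0.0851 t 1.4
[-60.5  14.4  16.4 109.   -4.7  57.3  -9.7]
```

View pics/w1.png

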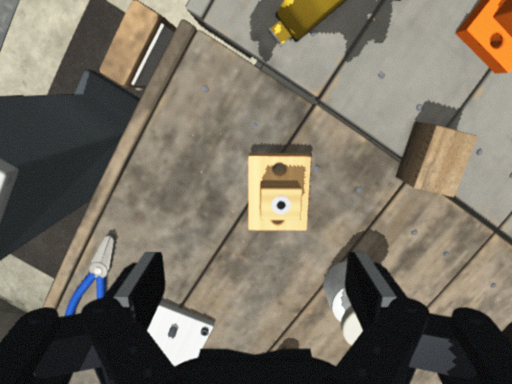

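The wrist view shows the guide upright and aligned with the jaws, bush at (281,205), both holes visible. I'll refine its pose.

```bash
python3 - <<'E'
from h import *
d=np.load("w1.npz");f={k:d[k] for k in d};P=pts(f,d["T"])
hsv=cv2.cvtColor(f["color"],cv2.COLOR_RGB2HSV)
g=np.zeros(hsv.shape[:2],bool);g[140:240,235:325]=1
for lo,hi in((.017,.027),(.052,.064)):
    m=g&(P[...,2]>lo)&(P[...,2]<hi)&(hsv[...,2]>60)
    m=cv2.morphologyEx(m.astype(np.uint8),cv2.MORPH_OPEN,np.ones((3,3)))>0
    S=P[m];print(len(S),np.median(S[:,2]).round(4),cv2.minAreaRect((S[:,:2]*1000).astype(np.float32)))
E
```

```text
2659 0.0222 ((454.3826599121094, 328.88507080078125), (69.22142791748047, 90.68920135498047), 31.87752342224121)
1330 0.0583 ((453.9503173828125, 328.9718322753906), (43.970985412597656, 36.076297760009766), 32.334590911865234)
```

```bash
python3 - <<'E'
from h import *
from bench import r
rowsfor(r.get_obs(),[.4541,.3289,.030],32.1)
E
python3 -m jog '0 0 0 13 0 -16 1;0 0 0 13 10 -16 1;0 0 0 0 35 0 1;0 0 0 0 35 0 1;0 0 0 0 0 0 1'
python3 - <<'E'
from h import *
from bench import r
rowsfor(r.get_obs(),[.4541,.3289,.030],32.1)
E
```

```text
heading now 32.38 turn about tool y 0.28 shift tool mm [ 27.63 201.48 -37.31] tilt fix deg(tool) [ 0.08  0.   -0.  ] z [0.4106 0.3459 0.2314] F [-0.1  0.6  0.5] w 0.0855 t 1.45
clock: 1.87
tcp_pos: [0.4432, 0.3358, 0.1454]
orientation: [-1.528, -0.443, 0.458]
contact_force: [-1.5, -0.3, -0.8]
grip_width: 0.0855
heading now 32.93 turn about tool y 0.83 shift tool mm [  6.66 115.32 -11.54] tilt fix deg(tool) [ 0.1   0.   -0.61] z [0.4432 0.3358 0.1454] F [-1.5 -0.3 -0.8] w 0.0855 t 1.8667
```

```bash
python3 -m jog '0 0 0 1.5 35 -5 1;0 0 0 0 25 0 1;0 0 0 0 0 0 1;0 0 0 0 0 0 1;0 0 0 0 0 0 1'
python3 - <<'E'
from h import *
from bench import r
rowsfor(r.get_obs(),[.4541,.3289,.030],32.1)
E
```

```text
clock: 2.28
tcp_pos: [0.4517, 0.3355, 0.0933]
orientation: [-1.522, -0.451, 0.448]
contact_force: [0.3, 0.3, 0.7]
grip_width: 0.0853
heading now 32.89 turn about tool y 0.79 shift tool mm [-1.76 63.28 -6.88] tilt fix deg(tool) [-0.04  0.    0.13] z [0.4517 0.3355 0.0933] F [0.3 0.3 0.7] w 0.0853 t 2.2833
```

```bash
python3 -m jog '0 0.5 0 -1 0 -3 1;0 0.3 0 0 0 -3 1;0 0 0 0 0 0 1;0 0 0 0 0 0 1;0 0 0 0 0 0 1'
python3 - <<'E'
from h import *
from bench import r,imaging
o=r.get_obs();rowsfor(o,[.4541,.3289,.030],32.1)
f=imaging.grab_frame("wrist");cv2.imwrite("pics/w2.png",f["color"][:,:,::-1]);P=pts(f,tcp(o))
hsv=cv2.cvtColor(f["color"],cv2.COLOR_RGB2HSV)
g=np.zeros(hsv.shape[:2],bool);g[100:380,150:350]=1
for lo,hi in((.017,.027),(.052,.064)):
    m=g&(P[...,2]>lo)&(P[...,2]<hi)&(hsv[...,2]>60)
    m=cv2.morphologyEx(m.astype(np.uint8),cv2.MORPH_OPEN,np.ones((3,3)))>0
    S=P[m];print(len(S),np.median(S[:,2]).round(4),cv2.minAreaRect((S[:,:2]*1000).astype(np.float32)))
rowsfor(r.get_obs(),[.4541,.3289,.030],32.1)
E
```

```text
clock: 2.7
tcp_pos: [0.4537, 0.3287, 0.0918]
orientation: [-1.526, -0.439, 0.438]
contact_force: [-0.8, 0.0, -0.1]
grip_width: 0.0855
heading now 32.04 turn about tool y -0.06 shift tool mm [ 3.800e-01  6.179e+01 -1.000e-02] tilt fix deg(tool) [-0.02  0.    0.04] z [0.4537 0.3287 0.0918] F [-0.8  0.  -0.1] w 0.0855 t 2.7
6708 0.0223 ((490.68292236328125, 296.1802978515625), (92.56578063964844, 203.20909118652344), 48.700538635253906)
3907 0.0583 ((454.0162353515625, 328.5961608886719), (44.40273666381836, 36.4719352722168), 31.69106101989746)
heading now 32.05 turn about tool y -0.05 shift tool mm [ 0.48 61.64 -0.1 ] tilt fix deg(tool) [-0.01  0.    0.03] z [0.4536 0.3287 0.0916] F [ 0.5 -0.7 -0.5] w 0.0858 t 2.75
```

View pics/w2.png

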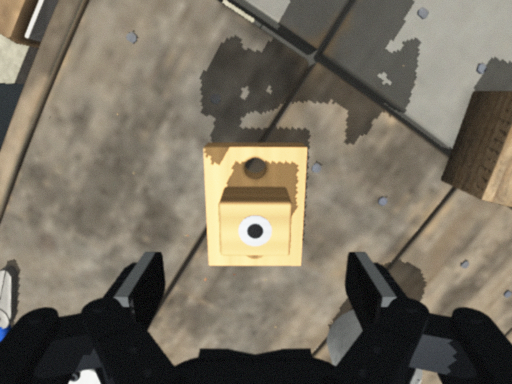

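The guide is centred between the fingers, with the bush at (255,231). I'll descend and grip.

```bash
python3 -m jog '0 0 0 0.4 25 0 1;0 0 0 0 22 0 1;0 0 0 0 10 0 1;0 0 0 0 4 0 1;0 0 0 0 0 0 1'
python3 - <<'E'
from h import *
from bench import r
rowsfor(r.get_obs(),[.4541,.3288,.030],32.0)
E
```

```text
clock: 3.17
tcp_pos: [0.4534, 0.3284, 0.0296]
orientation: [-1.527, -0.437, 0.44]
contact_force: [0.4, 0.2, -0.3]
grip_width: 0.0852
heading now 32.05 turn about tool y 0.05 shift tool mm [ 0.77 -0.42 -0.01] tilt fix deg(tool) [ 0.02  0.   -0.1 ] z [0.4534 0.3284 0.0296] F [ 0.4  0.2 -0.3] w 0.0852 t 3.1667
```

```bash
python3 -m jog '0 0 0 0 0 0 0.3;0 0 0 0 0 0 0.2;0 0 0 0 0 0 0.2;0 0 0 0 0 0 0.2;0 0 0 0 0 0 0.2' 50;python3 -m jog '0 0 0 0 0 0 0.2;0 0 0 0 0 0 0.2;0 0 0 0 0 0 0.2;0 0 0 0 0 0 0.2;0 0 0 0 0 0 0.2' 50
python3 - <<'E'
from h import *
from bench import r
rowsfor(r.get_obs(),[.4541,.3288,.030],32.0)
E
```

```text
clock: 3.58
tcp_pos: [0.4545, 0.3293, 0.0314]
orientation: [-1.525, -0.439, 0.437]
contact_force: [-0.8, 0.2, 7.0]
grip_width: 0.0434
clock: 4.0
tcp_pos: [0.4545, 0.3293, 0.0314]
orientation: [-1.525, -0.439, 0.437]
contact_force: [-1.8, -0.9, 7.8]
grip_width: 0.0431
heading now 32.04 turn about tool y 0.04 shift tool mm [-0.62  1.37 -0.2 ] tilt fix deg(tool) [-0.03  0.    0.1 ] z [0.4545 0.3293 0.0314] F [-1.8 -0.9  7.8] w 0.0431 t 4.0
```

```bash
python3 -m jog '0 0 0 0 -10 0 0.2;0 0 0 0 -25 0 0.2;0 0 0 0 -40 0 0.2;0 5 0 0 -40 -10 0.2;0 7 0 0 -30 -20 0.2';python3 -m jog '0 7 0 0 0 -30 0.2;0 6 0 0 0 -30 0.2;0 0 0 0 0 -30 0.2;0 0 0 0 0 -20 0.2;0 0 0 0 0 0 0.2'
python3 -m jog '0 0 0 0 0 0 0.2;0 0 0 0 0 0 0.2;0 0 0 0 0 0 0.2;0 0 0 0 0 0 0.2;0 0 0 0 0 0 0.2'
python3 - <<'E'
from h import *
from bench import r,imaging
o=r.get_obs();rowsfor(o,[.4471,.045,.15],7)
f=imaging.grab_frame("wrist");cv2.imwrite("pics/w3.png",f["color"][:,:,::-1]);np.savez("w3.npz",T=tcp(o),**f)
E
```

```text
clock: 4.42
tcp_pos: [0.4675, 0.305, 0.1785]
orientation: [-1.55, -0.276, 0.274]
contact_force: [0.6, 0.5, -2.4]
grip_width: 0.0432
clock: 4.83
tcp_pos: [0.4916, 0.1894, 0.1757]
orientation: [-1.571, -0.09, 0.092]
contact_force: [0.3, -0.4, -3.3]
grip_width: 0.0432
clock: 5.25
tcp_pos: [0.4912, 0.1964, 0.1752]
orientation: [-1.569, -0.098, 0.098]
contact_force: [0.5, -0.4, -3.3]
grip_width: 0.043
heading now 7.14 turn about tool y 0.14 shift tool mm [ -62.57   25.2  -144.7 ] tilt fix deg(tool) [-0.    0.   -0.01] z [0.4912 0.1964 0.1752] F [ 0.5 -0.4 -3.3] w 0.043 t 5.25
```

View pics/w3.png

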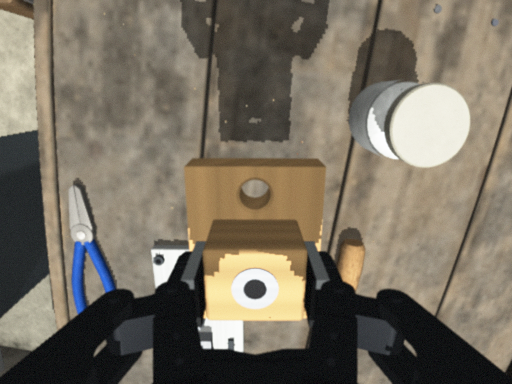

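Image up is world +y here, so the camera sits on the hand's +y side, and the held guide looks level and well gripped. I'll move the hand past the seat so the pegs come into the free upper strip.

```bash
python3 -m jog '0 0 0 -9 -5 -33 0.2;0 0 0 -9 -5 -33 0.2;0 0 0 -9 -5 -33 0.2;0 0 0 -9 -5 -33 0.2;0 0 0 -9 -5 -33 0.2';python3 -m jog '0 0 0 -9 0 -33 0.2;0 0 0 -8 0 -27 0.2;0 0 0 0 0 0 0.2;0 0 0 0 0 0 0.2;0 0 0 0 0 0 0.2'
python3 -m jog '0 0 0 0 0 0 0.2;0 0 0 0 0 0 0.2;0 0 0 0 0 0 0.2;0 0 0 0 0 0 0.2;0 0 0 0 0 0 0.2'
python3 - <<'E'
from h import *
from bench import r,imaging
o=r.get_obs();rowsfor(o,[.4471,.045,.15],7)
f=imaging.grab_frame("wrist");cv2.imwrite("pics/w4.png",f["color"][:,:,::-1]);np.savez("w4.npz",T=tcp(o),**f)
rowsfor(r.get_obs(),[.4471,.045,.15],7)
print(np.degrees(o["joints"]).round(1))
E
```

```text
clock: 5.72
tcp_pos: [0.4666, 0.025, 0.2006]
orientation: [-1.568, -0.097, 0.097]
contact_force: [1.3, 0.2, -3.1]
grip_width: 0.043
clock: 6.13
tcp_pos: [0.4578, -0.0348, 0.2004]
orientation: [-1.568, -0.097, 0.097]
contact_force: [-0.1, -0.1, -2.8]
grip_width: 0.0434
clock: 6.55
tcp_pos: [0.4576, -0.035, 0.2002]
orientation: [-1.569, -0.097, 0.097]
contact_force: [0.7, 0.2, -2.2]
grip_width: 0.043
heading now 7.1 turn about tool y 0.1 shift tool mm [-0.54 50.24 80.71] tilt fix deg(tool) [ 0.    0.   -0.01] z [ 0.4576 -0.035   0.2002] F [ 0.7  0.2 -2.2] w 0.043 t 6.55
heading now 7.08 turn about tool y 0.08 shift tool mm [-0.52 50.26 80.84] tilt fix deg(tool) [-0.  0. -0.] z [ 0.4576 -0.0352  0.2003] F [ 0.8 -1.  -2.6] w 0.0433 t 6.6
[-33.    9.4  33.3 121.2  -6.6  51.   11.2]
```

View pics/w4.png

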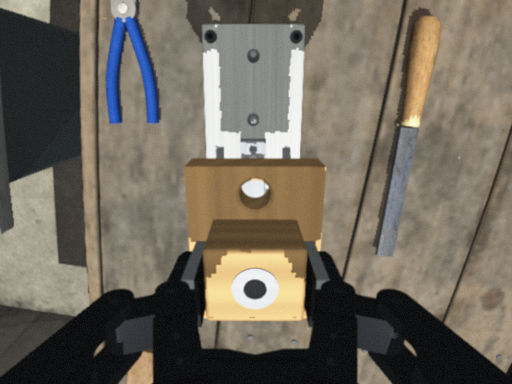

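The pegs show at (253,56) and (253,120), and the plate's top edge is at row 24. The guide is held straight, its front hole at (255,188).

```bash
python3 - <<'E'
from h import *
d=np.load("w4.npz");f={k:d[k] for k in d};P=pts(f,d["T"]);T=d["T"]
hsv=cv2.cvtColor(f["color"],cv2.COLOR_RGB2HSV)
# plate
g=np.zeros(P.shape[:2],bool);g[10:160,180:325]=1
m=g&(abs(P[...,2]-.012)<.004);m=cv2.morphologyEx(m.astype(np.uint8),cv2.MORPH_OPEN,np.ones((3,3)))>0
S=P[m];rc=cv2.minAreaRect((S[:,:2]*1000).astype(np.float32));print("plate",len(S),np.median(S[:,2]),rc);print(cv2.boxPoints(rc))
for (u,v) in((253,56),(253,120)):
    w=P[v-12:v+13,u-12:u+13].reshape(-1,3);S=w[w[:,2]>.024]
    c=w[w[:,2]>.0275]
    print("peg",len(S),S[:,:2].mean(0),(S.max(0)+S.min(0))/2,S.max(0)-S.min(0),"top",len(c),c.mean(0) if len(c) else 0)
# guide in tool frame
Q=(P-T[:3,3])@T[:3,:3]*1000
g=np.zeros(P.shape[:2],bool);g[140:330,170:340]=1
for lo,hi in ((-35,-20),(-5,20)):
    pass
S=Q[g&(abs(Q[...,1])<60)]
print(np.histogram(S[:,1],bins=np.arange(-40,50,4)))
for lo,hi in((-34,-20),(0,16)):
    m=g&(Q[...,1]>lo)&(Q[...,1]<hi);S=Q[m]
    print(lo,len(S),np.median(S[:,1]),S.min(0),S.max(0),cv2.minAreaRect(S[:,[0,2]].astype(np.float32)))
E
```

```text
plate 12173 0.012419499647001564 ((445.7486572265625, 43.70842361450195), (100.8851318359375, 130.44729614257812), 6.822259902954102)
[[387.91534 102.47819]
 [403.41113 -27.04546]
 [503.58197 -15.06134]
 [488.08618 114.46231]]
peg 108 [0.44183212 0.07832487] [0.44179792 0.07851111 0.02785103] [0.01138666 0.0106772  0.00734788] top 57 [0.44162913 0.07843545 0.02941082]
peg 106 [0.44892499 0.01910619] [0.44886864 0.01900892 0.02817277] [0.01101641 0.01077973 0.00821679] top 51 [0.44852867 0.01912006 0.02961847]
(array([ 662,  407, 1272, 6938,  658,  598,  550,  464,  340,  299,  266,
        543, 7526,  312,  280,  299,  221,  166,    0,    0,    0,    0]), array([-40, -36, -32, -28, -24, -20, -16, -12,  -8,  -4,   0,   4,   8,
        12,  16,  20,  24,  28,  32,  36,  40,  44,  48]))
-34 9084 -27.07463333408625 [-35.19443703 -33.98677838 -18.85641609] [ 35.42870485 -20.00553059  18.40621386] ((0.10940170288085938, -0.2253284454345703), (37.258995056152344, 70.62228393554688), 89.94026184082031)
0 8647 9.04046992017684 [-3.54086110e+01  2.29980302e-02 -4.63082181e+01] [35.29909978 15.99719551 44.97953749] ((-0.07784271240234375, -0.6215400695800781), (91.19151306152344, 70.70177459716797), 89.81758880615234)
```

```bash
python3 - <<'E'
from h import *
from bench import r
rowsfor(r.get_obs(),[.4454,.0491,.085],6.83)
E
python3 -m jog '0 0.3 0 0 15 20 0.2;0 0 0 0 30 27 0.2;0 0 0 -1 30 25 0.2;0 0 0 -0.6 25 12.5 0.2;0 0 0 0 15 0 0.2' 
python3 -m jog '0 0 0 0 0 0 0.2;0 0 0 0 0 0 0.2;0 0 0 0 0 0 0.2;0 0 0 0 0 0 0.2;0 0 0 0 0 0 0.2'
python3 - <<'E'
from h import *
from bench import r
rowsfor(r.get_obs(),[.4454,.0491,.085],6.83)
E
```

```text
heading now 7.08 turn about tool y 0.25 shift tool mm [ -1.7  115.26  85.12] tilt fix deg(tool) [-0.  0. -0.] z [ 0.4576 -0.0352  0.2003] F [ 0.8 -1.  -2.6] w 0.0433 t 6.6
clock: 7.02
tcp_pos: [0.4442, 0.0516, 0.0829]
orientation: [-1.568, -0.094, 0.099]
contact_force: [-0.7, -1.3, -3.0]
grip_width: 0.0431
clock: 7.43
tcp_pos: [0.4469, 0.0481, 0.0864]
orientation: [-1.568, -0.094, 0.09]
contact_force: [0.6, 0.5, -2.2]
grip_width: 0.0433
heading now 6.7 turn about tool y -0.13 shift tool mm [-1.39  1.44  1.22] tilt fix deg(tool) [-0.04  0.    0.14] z [0.4469 0.0481 0.0864] F [ 0.6  0.5 -2.2] w 0.0433 t 7.4333
```

```bash

python3 -m jog '0 0 0 0 0 0 0.2;0 0 0 0 0 0 0.2;0 0 0 0 0 0 0.2;0 0 0 0 0 0 0.2;0 0 0 0 0 0 0.2'
python3 - <<'E'
from h import *
from bench import r
rowsfor(r.get_obs(),[.4454,.0491,.085],6.83)
E
```

```text
clock: 7.85
tcp_pos: [0.4459, 0.0483, 0.0854]
orientation: [-1.569, -0.093, 0.092]
contact_force: [-0.3, 0.3, -2.9]
grip_width: 0.0428
heading now 6.75 turn about tool y -0.08 shift tool mm [-0.43  0.36  0.91] tilt fix deg(tool) [-0.    0.    0.01] z [0.4459 0.0483 0.0854] F [-0.3  0.3 -2.9] w 0.0428 t 7.85
```

Good. Next I correct the remaining offset and lower it gently onto the pegs.

```bash

python3 -m jog '0 0 0 -0.4 3 0.9 0.2;0 0 0 0 6 0 0.2;0 0 0 0 6 0 0.2;0 0 0 0 6 0 0.2;0 0 0 0 3 0 0.2'
python3 - <<'E'
from h import *
from bench import r
rowsfor(r.get_obs(),[.4454,.0491,.043],6.83)
E
```

```text
clock: 8.27
tcp_pos: [0.4448, 0.0489, 0.0601]
orientation: [-1.569, -0.091, 0.094]
contact_force: [0.7, -0.4, -3.3]
grip_width: 0.0435
heading now 6.75 turn about tool y -0.08 shift tool mm [ 0.67 17.13  0.1 ] tilt fix deg(tool) [ 0.02  0.   -0.09] z [0.4448 0.0489 0.0601] F [ 0.7 -0.4 -3.3] w 0.0435 t 8.2667
```

```bash

python3 -m jog '0 0 0 0 4 0 0.2;0 0 0 0 4 0 0.2;0 0 0 0 4 0 0.2;0 0 0 0 3 0 0.2;0 0 0 0 0 0 0.2'
python3 - <<'E'
from h import *
from bench import r
rowsfor(r.get_obs(),[.4454,.0491,.043],6.83)
E
```

```text
clock: 8.68
tcp_pos: [0.4451, 0.049, 0.0457]
orientation: [-1.569, -0.092, 0.093]
contact_force: [0.5, -0.5, -3.1]
grip_width: 0.043
heading now 6.74 turn about tool y -0.09 shift tool mm [0.32 2.74 0.05] tilt fix deg(tool) [ 0.01  0.   -0.05] z [0.4451 0.049  0.0457] F [ 0.5 -0.5 -3.1] w 0.043 t 8.6833
```

```bash

python3 -m jog '0 0 0 0 1.5 0 0.2;0 0 0 0 1.2 0 0.2;0 0 0 0 1 0 0.2;0 0 0 0 0 0 0.2;0 0 0 0 0 0 0.2'
python3 - <<'E'
from h import *
from bench import r
rowsfor(r.get_obs(),[.4454,.0491,.043],6.83)
E
```

```text
clock: 9.1
tcp_pos: [0.4456, 0.0491, 0.0433]
orientation: [-1.568, -0.093, 0.092]
contact_force: [-3.4, -0.1, 8.2]
grip_width: 0.0428
heading now 6.74 turn about tool y -0.09 shift tool mm [-0.18  0.32 -0.03] tilt fix deg(tool) [-0.04  0.    0.02] z [0.4456 0.0491 0.0433] F [-3.4 -0.1  8.2] w 0.0428 t 9.1
```

The force went from -3 to +8 N with the TCP at 43.3 mm, which matches the seated height. Release and rise.

```bash

python3 -m jog '0 0 0 0 0 0 0.7;0 0 0 0 0 0 1;0 0 0 0 0 0 1;0 0 0 0 0 0 1;0 0 0 0 -5 0 1'
python3 -m jog '0 0 0 0 -20 0 1;0 0 0 0 -30 0 1;0 0 0 0 -35 0 1;0 0 0 0 -35 -25 1;0 0 0 0 -20 -35 1'
python3 -m jog '0 0 0 0 0 -35 1;0 0 0 0 0 -25 1;0 0 0 0 0 0 1;0 0 0 0 0 0 1;0 0 0 0 0 0 1'
python3 - <<'E'
from h import *
from bench import r,imaging
o=r.get_obs();rowsfor(o,[.463,-.101,.056],6.83)
f=imaging.grab_frame("wrist");cv2.imwrite("pics/w5.png",f["color"][:,:,::-1]);np.savez("w5.npz",T=tcp(o),**f)
rowsfor(r.get_obs(),[.463,-.101,.056],6.83)
E
```

```text
clock: 9.52
tcp_pos: [0.445, 0.049, 0.0472]
orientation: [-1.569, -0.092, 0.093]
contact_force: [0.7, -0.6, -0.3]
grip_width: 0.0859
clock: 9.93
tcp_pos: [0.4537, -0.0079, 0.1898]
orientation: [-1.567, -0.1, 0.094]
contact_force: [1.5, -0.1, -0.6]
grip_width: 0.0854
clock: 10.35
tcp_pos: [0.4591, -0.0686, 0.1864]
orientation: [-1.568, -0.092, 0.093]
contact_force: [-1.1, -0.0, 0.0]
grip_width: 0.0855
heading now 6.76 turn about tool y -0.07 shift tool mm [ 1.1000e-01  1.3037e+02 -3.2650e+01] tilt fix deg(tool) [-0.03  0.   -0.03] z [ 0.4591 -0.0686  0.1864] F [-1.1 -0.   0. ] w 0.0855 t 10.35
heading now 6.83 turn about tool y -0.0 shift tool mm [ 2.0000e-02  1.3027e+02 -3.3160e+01] tilt fix deg(tool) [-0.03  0.   -0.04] z [ 0.4591 -0.0681  0.1863] F [-0.1  0.4 -0.1] w 0.0851 t 10.4
```

View pics/w5.png

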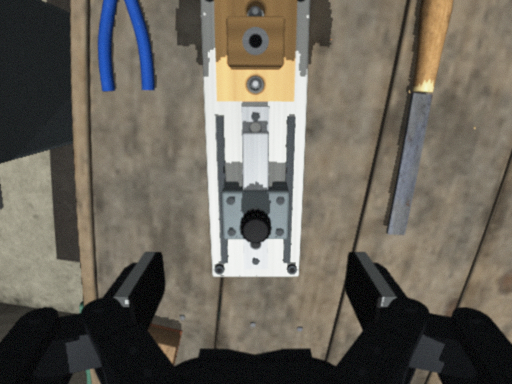

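The guide is on the pegs, which show in both holes at (256,10) and (256,85). The keeper is still back, with the knob at (256,226). I'll measure the guide's height and the knob's pose.

```bash
python3 - <<'E'
from h import *
d=np.load("w5.npz");f={k:d[k] for k in d};P=pts(f,d["T"])
def reg(x0,y0,x1,y1,lo,hi):
    w=P[y0:y1,x0:x1].reshape(-1,3);return w[(w[:,2]>lo)&(w[:,2]<hi)]
S=reg(205,0,310,110,.028,.042);print("slab top z",np.percentile(S[:,2],[5,50,95]));
S=reg(205,0,310,110,.06,.08);print("block",np.median(S[:,2]),cv2.minAreaRect((S[:,:2]*1000).astype(np.float32)))
S=reg(235,200,280,250,.079,.1);c=cv2.minEnclosingCircle((S[:,:2]*1000).astype(np.float32));print("knob",np.median(S[:,2]),S[:,:2].mean(0),c)
S=reg(215,180,300,250,.046,.054);print("keeper",np.median(S[:,2]),cv2.minAreaRect((S[:,:2]*1000).astype(np.float32)))
ang=np.radians(6.83);ex=np.array([np.cos(ang),np.sin(ang)]);ey=np.array([-np.sin(ang),np.cos(ang)])
k=np.array(c[0])-[445.4,48.75];print("knob in jig",k@ex,k@ey)
E
```

```text
slab top z [0.03235418 0.03435545 0.03568053]
block 0.0704872521794675 ((445.77716064453125, 48.57915496826172), (43.967872619628906, 36.34014129638672), 6.763822078704834)
knob 0.08396628423019792 [ 0.46285944 -0.09802429] ((462.843994140625, -99.67495727539062), 13.867402076721191)
keeper 0.050170862034712826 ((462.3668518066406, -94.513427734375), (64.16181182861328, 58.212188720703125), 6.765529632568359)
knob in jig -0.33106929399465557 -149.4461483843002
```

Seated: block top is 70.5 mm against 70 expected, and its centre is within 0.5 mm of the seat. The knob is at (462.8,-99.8). Go to it.

```bash

python3 -m jog '0 0 0 0 20 -16 1;0 0 0 0 30 -16 1;0 0 0 0 25 0 1;0 0 0 0 10 0 1;0 0 0 0 0 0 1'
python3 -m jog '0 0 0 0 0 0 1;0 0 0 0 0 0 1;0 0 0 0 0 0 1;0 0 0 0 0 0 1;0 0 0 0 0 0 1'
python3 - <<'E'
from h import *
from bench import r
rowsfor(r.get_obs(),[.4628,-.0999,.056],6.83)
E
```

```text
clock: 10.82
tcp_pos: [0.4614, -0.0997, 0.0994]
orientation: [-1.568, -0.09, 0.098]
contact_force: [0.0, 1.3, -0.2]
grip_width: 0.0853
clock: 11.23
tcp_pos: [0.4638, -0.1008, 0.1023]
orientation: [-1.569, -0.094, 0.092]
contact_force: [0.4, -0.7, -0.4]
grip_width: 0.0853
heading now 6.77 turn about tool y -0.06 shift tool mm [-0.95 46.31  1.01] tilt fix deg(tool) [-0.01  0.    0.1 ] z [ 0.4638 -0.1008  0.1023] F [ 0.4 -0.7 -0.4] w 0.0853 t 11.2333
```

```bash

python3 -m jog '0 0 0 -0.3 15 0.5 1;0 0 0 0 15 0 1;0 0 0 0 8 0 1;0 0 0 0 4 0 1;0 0 0 0 0 0 1'
python3 -m jog '0 0 0 0 0 0 1;0 0 0 0 0 0 1;0 0 0 0 0 0 1;0 0 0 0 0 0 1;0 0 0 0 0 0 1'
python3 - <<'E'
from h import *
from bench import r,imaging
o=r.get_obs()
rowsfor(o,[.4628,-.0999,.056],6.83)
f=imaging.grab_frame("wrist");cv2.imwrite("pics/w6.png",f["color"][:,:,::-1])
E
```

```text
clock: 11.65
tcp_pos: [0.4624, -0.1006, 0.0591]
orientation: [-1.569, -0.091, 0.093]
contact_force: [0.1, -0.1, 0.6]
grip_width: 0.0856
clock: 12.07
tcp_pos: [0.4631, -0.1006, 0.0598]
orientation: [-1.569, -0.093, 0.092]
contact_force: [0.6, -0.3, -0.6]
grip_width: 0.0854
heading now 6.75 turn about tool y -0.08 shift tool mm [-0.17  3.81  0.72] tilt fix deg(tool) [-0.    0.    0.04] z [ 0.4631 -0.1006  0.0598] F [ 0.6 -0.3 -0.6] w 0.0854 t 12.0667
```

View pics/w6.png

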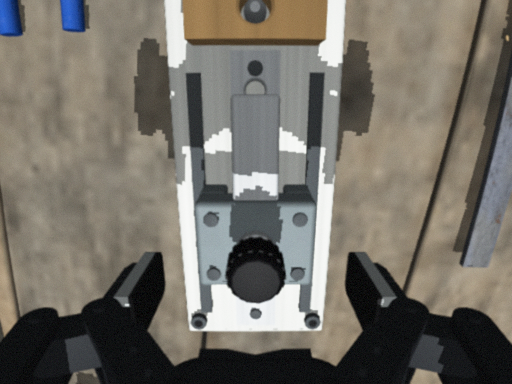

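The knob at (256,275) is centred between the fingers. Lower 3 mm, close, then settle.

```bash

python3 -m jog '0 0 0 0 3 0.7 1;0 0 0 0 0 0 0.5;0 0 0 0 0 0 0.2;0 0 0 0 0 0 0;0 0 0 0 0 0 0' 50
python3 -m jog '0 0 0 0 0 0 0;0 0 0 0 0 0 0;0 0 0 0 0 0 0;0 0 0 0 0 0 0;0 0 0 0 0 0 0' 50
python3 -m jog '0 0 0 0 0 0 0;0 0 0 0 0 0 0;0 0 0 0 0 0 0;0 0 0 0 0 0 0;0 0 0 0 0 0 0' 50
python3 - <<'E'
from h import *
from bench import r,imaging
o=r.get_obs()
rowsfor(o,[.4628,-.0999,.056],6.83)
E
```

```text
clock: 12.53
tcp_pos: [0.4627, -0.0999, 0.0565]
orientation: [-1.569, -0.092, 0.093]
contact_force: [0.5, -0.4, 0.4]
grip_width: 0.0385
clock: 12.95
tcp_pos: [0.4633, -0.0999, 0.0568]
orientation: [-1.569, -0.093, 0.092]
contact_force: [0.0, 0.3, 4.3]
grip_width: 0.0244
clock: 13.37
tcp_pos: [0.4632, -0.0999, 0.0567]
orientation: [-1.569, -0.093, 0.092]
contact_force: [1.6, 0.3, 5.5]
grip_width: 0.0243
heading now 6.75 turn about tool y -0.08 shift tool mm [-0.44  0.74  0.07] tilt fix deg(tool) [0.01 0.   0.05] z [ 0.4632 -0.0999  0.0567] F [1.6 0.3 5.5] w 0.0243 t 13.3667
```

```bash

python3 -m jog '0 0 0 0 -4 0 0;0 0 0 0 -4 0 0;0 0 0 0 -4 0 0;0 0 0 0 -3 0 0;0 0 0 0 0 0 0' 60
python3 -m jog '0 0 0 0 0 0 0;0 0 0 0 0 0 0;0 0 0 0 0 0 0;0 0 0 0 0 0 0;0 0 0 0 0 0 0' 60
python3 - <<'E'
from h import *
from bench import r,imaging
o=r.get_obs()
rowsfor(o,[.4628-.04*np.sin(np.radians(6.83)),-.0999+.04*np.cos(np.radians(6.83)),.0717],6.83)
f=imaging.grab_frame("wrist");cv2.imwrite("pics/w7.png",f["color"][:,:,::-1])
P=pts(f,tcp(o));w=P[200:300,200:310].reshape(-1,3);w=w[w[:,2]>.07];print(np.histogram(w[:,2],bins=np.arange(.07,.12,.004)))
E
```

```text
clock: 13.78
tcp_pos: [0.4631, -0.0999, 0.0719]
orientation: [-1.569, -0.093, 0.092]
contact_force: [5.6, -1.1, -7.9]
grip_width: 0.0237
clock: 14.2
tcp_pos: [0.4631, -0.0999, 0.0714]
orientation: [-1.569, -0.093, 0.092]
contact_force: [5.5, -0.6, -7.6]
grip_width: 0.0235
heading now 6.76 turn about tool y -0.07 shift tool mm [-0.35 -0.27 40.04] tilt fix deg(tool) [0.02 0.   0.04] z [ 0.4631 -0.0999  0.0714] F [ 5.5 -0.6 -7.6] w 0.0235 t 14.2
(array([   0,   92,  258,  439,  453,  505,  897, 1900,  235,  471,  171,
        218]), array([0.07 , 0.074, 0.078, 0.082, 0.086, 0.09 , 0.094, 0.098, 0.102,
       0.106, 0.11 , 0.114, 0.118]))
```

View pics/w7.png

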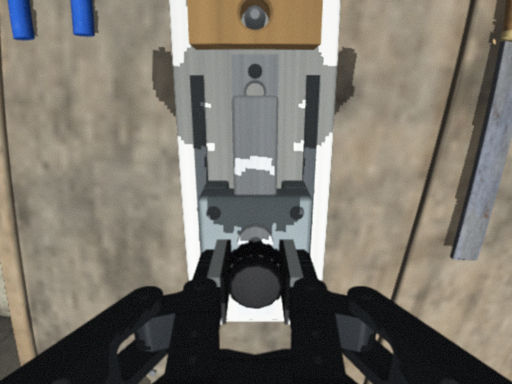

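The knob is up by about 15 mm (top ≈99 mm, pull ≈7.6 N). Slide 40 mm.

```bash

python3 -m jog '0 0 0 0 0 4 0;0 0 0 0 0 8 0;0 0 0 0 0 10 0;0 0 0 0 0 10 0;0 0 0 0 0 6 0' 60
python3 -m jog '0 0 0 0 0 2 0;0 0 0 0 0 0 0;0 0 0 0 0 0 0;0 0 0 0 0 0 0;0 0 0 0 0 0 0' 60
python3 - <<'E'
from h import *
from bench import r,imaging
o=r.get_obs()
rowsfor(o,[.4628-.04*np.sin(np.radians(6.83)),-.0999+.04*np.cos(np.radians(6.83)),.0717],6.83)
f=imaging.grab_frame("wrist");cv2.imwrite("pics/w8.png",f["color"][:,:,::-1]);np.savez("w8.npz",T=tcp(o),**f)
P=pts(f,tcp(o));w=P[200:310,200:310].reshape(-1,3);w=w[(w[:,2]>.096)&(w[:,2]<.102)];print(np.median(w,0))
E
```

```text
clock: 14.67
tcp_pos: [0.4585, -0.0617, 0.0714]
orientation: [-1.569, -0.093, 0.092]
contact_force: [4.7, -0.7, -8.8]
grip_width: 0.0237
clock: 15.08
tcp_pos: [0.4582, -0.0596, 0.0714]
orientation: [-1.568, -0.093, 0.093]
contact_force: [5.1, 1.4, -7.8]
grip_width: 0.0236
heading now 6.79 turn about tool y -0.04 shift tool mm [-0.28 -0.31 -0.58] tilt fix deg(tool) [-0.02  0.    0.02] z [ 0.4582 -0.0596  0.0714] F [ 5.1  1.4 -7.8] w 0.0236 t 15.0833
[ 0.45823122 -0.05606884  0.09868034]
```

View pics/w8.png

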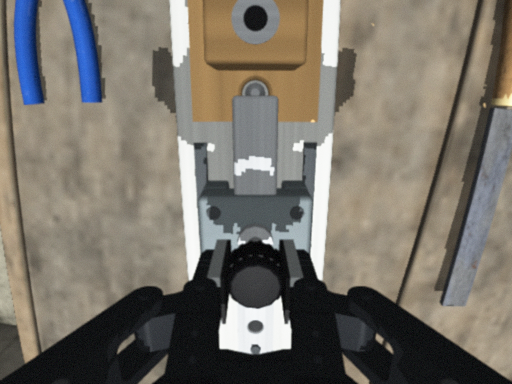

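The keeper moved with the knob, and the tongue (tip at (256,98)) now covers the shoulder. Lower the pin.

```bash

python3 -m jog '0 0 0 0 3 -0.5 0;0 0 0 0 3 0 0;0 0 0 0 3 0 0;0 0 0 0 2 0 0;0 0 0 0 0 0 0' 60
python3 - <<'E'
from h import *
from bench import r
rowsfor(r.get_obs(),[.458,-.0602,.0567],6.83)
E
```

```text
clock: 15.55
tcp_pos: [0.4583, -0.0603, 0.0602]
orientation: [-1.569, -0.093, 0.093]
contact_force: [5.8, 2.9, -5.1]
grip_width: 0.024
heading now 6.78 turn about tool y -0.05 shift tool mm [-0.31  3.46  0.11] tilt fix deg(tool) [-0.01  0.    0.01] z [ 0.4583 -0.0603  0.0602] F [ 5.8  2.9 -5.1] w 0.024 t 15.55
```

```bash

python3 -m jog '0 0 0 0 1.5 0 0;0 0 0 0 1.5 0 0;0 0 0 0 1 0 0;0 0 0 0 0 0 0;0 0 0 0 0 0 0' 60
python3 - <<'E'
from h import *
from bench import r
rowsfor(r.get_obs(),[.458,-.0602,.0567],6.83)
E
```

```text
clock: 15.97
tcp_pos: [0.4585, -0.0607, 0.0568]
orientation: [-1.569, -0.093, 0.092]
contact_force: [3.3, 1.8, 2.8]
grip_width: 0.0237
heading now 6.74 turn about tool y -0.09 shift tool mm [-0.44  0.14  0.54] tilt fix deg(tool) [-0.01  0.    0.04] z [ 0.4585 -0.0607  0.0568] F [3.3 1.8 2.8] w 0.0237 t 15.9667
```

```bash

python3 -m jog '0 0 0 0 0.5 0 0;0 0 0 0 0 0 0;0 0 0 0 0 0 0;0 0 0 0 0 0 0;0 0 0 0 0 0 0' 60
python3 - <<'E'
from h import *
from bench import r,imaging
o=r.get_obs();rowsfor(o,[.458,-.0602,.0567],6.83)
f=imaging.grab_frame("wrist");P=pts(f,tcp(o));s=imaging.grab_frame("scene")
w=P[220:310,225:285].reshape(-1,3);w=w[(w[:,2]>.078)&(w[:,2]<.1)];print("knob z hist",np.histogram(w[:,2],bins=np.arange(.078,.1,.002)))
w=P[0:150,180:340].reshape(-1,3);S=w[(w[:,2]>.062)&(w[:,2]<.08)];print("block top",np.median(S[:,2]));S=w[(w[:,2]>.028)&(w[:,2]<.039)];print("slab",np.median(S[:,2]));S=w[(w[:,2]>.042)&(w[:,2]<.05)];print("tongue",np.median(S[:,2]))
c=np.hstack([f["color"],cv2.resize(s["color"][215:285,255:365],(512,326),interpolation=cv2.INTER_CUBIC).copy()[:326] if 0 else cv2.copyMakeBorder(cv2.resize(s["color"][215:285,255:365],(288,183),interpolation=cv2.INTER_CUBIC),0,201,0,0,cv2.BORDER_CONSTANT)])
cv2.imwrite("pics/w9.png",c[:,:,::-1])
E
```

```text
clock: 16.38
tcp_pos: [0.4586, -0.0609, 0.0567]
orientation: [-1.568, -0.093, 0.091]
contact_force: [1.4, 1.4, 9.6]
grip_width: 0.0239
heading now 6.73 turn about tool y -0.1 shift tool mm [-0.48  0.04  0.73] tilt fix deg(tool) [-0.02  0.    0.06] z [ 0.4586 -0.0609  0.0567] F [1.4 1.4 9.6] w 0.0239 t 16.3833
knob z hist (array([ 174,  274,  918, 1345,   48,   46,   30,    8,    0,    0,    0]), array([0.078, 0.08 , 0.082, 0.084, 0.086, 0.088, 0.09 , 0.092, 0.094,
       0.096, 0.098, 0.1  ]))
block top 0.07051433339261001
slab 0.034389755877797856
tongue 0.046312687892359886
```

View pics/w9.png

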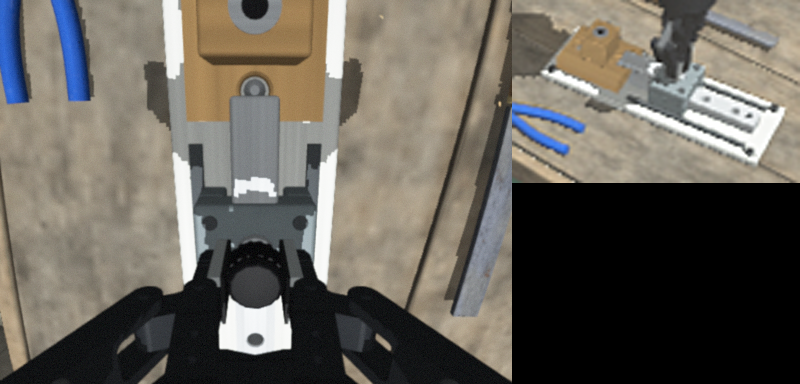

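The knob top is back at 84 mm and the knob meets a stiff stop (0.5 mm of command raised the force by about 7 N), so the pin is home. The guide is still seated (block top 70.5 mm), the tongue covers its shoulder, and the knob is gripped. Handing in.

```bash
python3 -c "
from bench import r
print(r.hand_in())"
```

```text
the job is handed in; nothing more can be done
None
```

I set the wooden guide down over both pegs with the keeper still back. I then lifted the knob about 15 mm, slid the keeper about 40 mm to the next hole, lowered the pin home, and handed in at about 16.5 s still gripping the knob.

Last checks:
- **Guide:** block top measured at 70.5 mm against 70 mm expected, centre within 0.5 mm of the seat.
- **Tongue:** it covers the guide's shoulder in the wrist picture.
- **Pin:** knob top is back at its home height of about 84 mm, and the tool is at the same height as before the lift. Pressing 0.5 mm further met a stiff stop at about 10 N.

No check failed. The small disagreements were:
- **Knob position:** the fixed cameras and the wrist camera differed by about 3 mm, and I used the wrist value.
- **Finger opening:** it read 24 mm on the 26 mm knob.

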